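# Pack up the hanging foot of the counter scale

## Task

One corner foot of the counter scale hangs off its wooden board, so the scale rocks. Take the flat oblong plywood plates out of the red tray one at a time and lay each, flat, under that foot, on the round steel disc there, adding plates until the gap is snug and no further plate would fit. Then press down with the fingers on the steel pan just above that corner to feel that it no longer rocks, and let go; leave the plates you do not need in the tray, and the tub and the jar alone.

Things in the scene. Friction and masses are not known exactly. Their poses are not given: they have to be found in the camera images.
- board: wooden board 270 x 360 mm, top 45 mm above the table, fixed; the scale stands on it turned 45 degrees. Origin: on the table straight below the hanging foot (scale unpressed). +x is horizontal, from outside the hanging corner in towards the scale's middle: the way to push plates in; y is along the board's edge. Its upright edge is a stop at x = +42 mm, y = -180 to +180 mm
- scale (a joint): rocking of the scale, rad: 0 = at rest, foot hanging; grows as the hanging corner is pressed down (foot sinks 1.4 mm per 0.01 rad). Returns to 0 by itself; some 2 N on the corner starts it rocking, packed it gives only about 3 mm and then stops firmly; it cannot be lifted above 0
- foot (a point): centre of the underside of the hanging foot (round, 22 mm wide, 9 mm high, on a 12 mm stem), about 38 mm above the table. Over it is the scale's body, 66 to 101 mm above the table, its blunt corner reaching out to x = -20 mm in the board's frame: the gripper's body must lean back from it. Gap from disc to foot: always 2 or 3 plates plus about 3 mm
- place (a point): on the table, where the middle of each plate should come to lie (long side along the board's x): 6 mm outwards (x = -6 mm in the board's frame) from below the foot. Within x -35 to +30 mm and y 15 mm either way of the foot is still good. A plate here ends 3 mm short of the board's edge and stands out past the scale's corner
- press (a point): on top of the steel pan, 107 mm above the table, 35 mm inwards from straight above the hanging foot: the place to press down (7 to 12 N is enough; press slowly, the scale is heavy)
- disc_thin: round steel disc, 100 mm diameter, 5 mm thick, fixed to the table. One of the two discs lies under the hanging foot (centre 12 mm outwards of the foot, x = -12 mm in the board's frame), the other is set aside; which is which varies. Origin: centre of its underside, on the table
- disc_thick: as disc_thin, but 15 mm thick
- tray: red plastic tray, fixed, 314 (its x) x 262 x 20 mm high outside, walls 5 mm, inner floor 5 mm above the table. Origin: centre of its underside. Four plates, a jar lid and a block lie mixed in it, 3 across x by 2 across y, 95 and 105 mm apart
- plate1: one of four identical flat plywood packing plates, 90 mm long (its own x) by 40 mm wide (its y) by 10 mm thick, 40 g, both faces alike. Starts flat on the tray floor, long side roughly along the world's y. Origin: centre of its underside
- plate2: one of four identical flat plywood packing plates, 90 mm long (its own x) by 40 mm wide (its y) by 10 mm thick, 40 g, both faces alike. Starts flat on the tray floor, long side roughly along the world's y. Origin: centre of its underside
- plate3: one of four identical flat plywood packing plates, 90 mm long (its own x) by 40 mm wide (its y) by 10 mm thick, 40 g, both faces alike. Starts flat on the tray floor, long side roughly along the world's y. Origin: centre of its underside
- plate4: one of four identical flat plywood packing plates, 90 mm long (its own x) by 40 mm wide (its y) by 10 mm thick, 40 g, both faces alike. Starts flat on the tray floor, long side roughly along the world's y. Origin: centre of its underside
- plate1_mid (a point): the middle of plate1 (centre of its thickness)
- plate2_mid (a point): the middle of plate2 (centre of its thickness)
- plate3_mid (a point): the middle of plate3 (centre of its thickness)
- plate4_mid (a point): the middle of plate4 (centre of its thickness)
- jar_lid: round steel jar lid, 52 mm diameter, 12 mm high, lying in the tray; not a plate. Origin: centre of its underside
- block: square wooden block 38 x 38 x 18 mm, lying in the tray; not a plate. Origin: centre of its underside
- tub: shallow black tub with grey lid, 84 mm diameter, 32 mm high, standing on the table; leave alone. Origin: centre of its underside
- jar: amber glass jar, 70 mm diameter, 100 mm high, standing on the table; leave alone. Origin: centre of its underside

How it is judged (in metres and radians):
On the way, in this order (a step that is already met when the one before it is completed fails the run):
1. one plate lies flat under the hanging foot, let go (((x of plate1_mid in the frame of board between -0.035 and 0.03 m and y of plate1_mid in the frame of board between -0.015 and 0.015 m and z of plate1_mid in the frame of board between 0.005 and 0.04 m and angle between the z axis of plate1 and the z axis of board, either way round below 0.1 rad and contact force between the fingers and plate1 below 0.1 N) or (x of plate2_mid in the frame of board between -0.035 and 0.03 m and y of plate2_mid in the frame of board between -0.015 and 0.015 m and z of plate2_mid in the frame of board between 0.005 and 0.04 m and angle between the z axis of plate2 and the z axis of board, either way round below 0.1 rad and contact force between the fingers and plate2 below 0.1 N) or (x of plate3_mid in the frame of board between -0.035 and 0.03 m and y of plate3_mid in the frame of board between -0.015 and 0.015 m and z of plate3_mid in the frame of board between 0.005 and 0.04 m and angle between the z axis of plate3 and the z axis of board, either way round below 0.1 rad and contact force between the fingers and plate3 below 0.1 N) or (x of plate4_mid in the frame of board between -0.035 and 0.03 m and y of plate4_mid in the frame of board between -0.015 and 0.015 m and z of plate4_mid in the frame of board between 0.005 and 0.04 m and angle between the z axis of plate4 and the z axis of board, either way round below 0.1 rad and contact force between the fingers and plate4 below 0.1 N))), for 0.1 s.
2. a second plate lies flat under the foot as well, let go ((((x of plate1_mid in the frame of board between -0.035 and 0.03 m and y of plate1_mid in the frame of board between -0.015 and 0.015 m and z of plate1_mid in the frame of board between 0.005 and 0.04 m and angle between the z axis of plate1 and the z axis of board, either way round below 0.1 rad and contact force between the fingers and plate1 below 0.1 N) and (x of plate2_mid in the frame of board between -0.035 and 0.03 m and y of plate2_mid in the frame of board between -0.015 and 0.015 m and z of plate2_mid in the frame of board between 0.005 and 0.04 m and angle between the z axis of plate2 and the z axis of board, either way round below 0.1 rad and contact force between the fingers and plate2 below 0.1 N)) or ((x of plate1_mid in the frame of board between -0.035 and 0.03 m and y of plate1_mid in the frame of board between -0.015 and 0.015 m and z of plate1_mid in the frame of board between 0.005 and 0.04 m and angle between the z axis of plate1 and the z axis of board, either way round below 0.1 rad and contact force between the fingers and plate1 below 0.1 N) and (x of plate3_mid in the frame of board between -0.035 and 0.03 m and y of plate3_mid in the frame of board between -0.015 and 0.015 m and z of plate3_mid in the frame of board between 0.005 and 0.04 m and angle between the z axis of plate3 and the z axis of board, either way round below 0.1 rad and contact force between the fingers and plate3 below 0.1 N)) or ((x of plate1_mid in the frame of board between -0.035 and 0.03 m and y of plate1_mid in the frame of board between -0.015 and 0.015 m and z of plate1_mid in the frame of board between 0.005 and 0.04 m and angle between the z axis of plate1 and the z axis of board, either way round below 0.1 rad and contact force between the fingers and plate1 below 0.1 N) and (x of plate4_mid in the frame of board between -0.035 and 0.03 m and y of plate4_mid in the frame of board between -0.015 and 0.015 m and z of plate4_mid in the frame of board between 0.005 and 0.04 m and angle between the z axis of plate4 and the z axis of board, either way round below 0.1 rad and contact force between the fingers and plate4 below 0.1 N)) or ((x of plate2_mid in the frame of board between -0.035 and 0.03 m and y of plate2_mid in the frame of board between -0.015 and 0.015 m and z of plate2_mid in the frame of board between 0.005 and 0.04 m and angle between the z axis of plate2 and the z axis of board, either way round below 0.1 rad and contact force between the fingers and plate2 below 0.1 N) and (x of plate3_mid in the frame of board between -0.035 and 0.03 m and y of plate3_mid in the frame of board between -0.015 and 0.015 m and z of plate3_mid in the frame of board between 0.005 and 0.04 m and angle between the z axis of plate3 and the z axis of board, either way round below 0.1 rad and contact force between the fingers and plate3 below 0.1 N)) or ((x of plate2_mid in the frame of board between -0.035 and 0.03 m and y of plate2_mid in the frame of board between -0.015 and 0.015 m and z of plate2_mid in the frame of board between 0.005 and 0.04 m and angle between the z axis of plate2 and the z axis of board, either way round below 0.1 rad and contact force between the fingers and plate2 below 0.1 N) and (x of plate4_mid in the frame of board between -0.035 and 0.03 m and y of plate4_mid in the frame of board between -0.015 and 0.015 m and z of plate4_mid in the frame of board between 0.005 and 0.04 m and angle between the z axis of plate4 and the z axis of board, either way round below 0.1 rad and contact force between the fingers and plate4 below 0.1 N)) or ((x of plate3_mid in the frame of board between -0.035 and 0.03 m and y of plate3_mid in the frame of board between -0.015 and 0.015 m and z of plate3_mid in the frame of board between 0.005 and 0.04 m and angle between the z axis of plate3 and the z axis of board, either way round below 0.1 rad and contact force between the fingers and plate3 below 0.1 N) and (x of plate4_mid in the frame of board between -0.035 and 0.03 m and y of plate4_mid in the frame of board between -0.015 and 0.015 m and z of plate4_mid in the frame of board between 0.005 and 0.04 m and angle between the z axis of plate4 and the z axis of board, either way round below 0.1 rad and contact force between the fingers and plate4 below 0.1 N)))), for 0.1 s.
3. the gap is packed snug, and the fingers press on the scale with more than 5 N while it rocks less than 0.045 rad (about 6 mm at the foot) ((((x of plate1_mid in the frame of board between -0.035 and 0.03 m and y of plate1_mid in the frame of board between -0.015 and 0.015 m and z of plate1_mid in the frame of board between 0.005 and 0.04 m and angle between the z axis of plate1 and the z axis of board, either way round below 0.1 rad and contact force between the fingers and plate1 below 0.1 N) and z of plate1_mid in the frame of foot above -0.011 m and linear speed of plate1 below 0.01 m/s) or ((x of plate2_mid in the frame of board between -0.035 and 0.03 m and y of plate2_mid in the frame of board between -0.015 and 0.015 m and z of plate2_mid in the frame of board between 0.005 and 0.04 m and angle between the z axis of plate2 and the z axis of board, either way round below 0.1 rad and contact force between the fingers and plate2 below 0.1 N) and z of plate2_mid in the frame of foot above -0.011 m and linear speed of plate2 below 0.01 m/s) or ((x of plate3_mid in the frame of board between -0.035 and 0.03 m and y of plate3_mid in the frame of board between -0.015 and 0.015 m and z of plate3_mid in the frame of board between 0.005 and 0.04 m and angle between the z axis of plate3 and the z axis of board, either way round below 0.1 rad and contact force between the fingers and plate3 below 0.1 N) and z of plate3_mid in the frame of foot above -0.011 m and linear speed of plate3 below 0.01 m/s) or ((x of plate4_mid in the frame of board between -0.035 and 0.03 m and y of plate4_mid in the frame of board between -0.015 and 0.015 m and z of plate4_mid in the frame of board between 0.005 and 0.04 m and angle between the z axis of plate4 and the z axis of board, either way round below 0.1 rad and contact force between the fingers and plate4 below 0.1 N) and z of plate4_mid in the frame of foot above -0.011 m and linear speed of plate4 below 0.01 m/s)) and contact force between the fingers and scale above 5 N and value of joint scale below 0.045 rad), for 0.2 s.
At the end, for the whole second after the job is handed in: Two or more plates, flat within 0.1 rad, lie under the hanging foot (middle -35 to +30 mm in x, 15 mm in y, board frame), the topmost at rest, its top at most 6 mm below the foot; other plates are in the tray; the scale is back up (below 0.01 rad), the fingers touch nothing ((((x of plate1_mid in the frame of board between -0.035 and 0.03 m and y of plate1_mid in the frame of board between -0.015 and 0.015 m and z of plate1_mid in the frame of board between 0.005 and 0.04 m and angle between the z axis of plate1 and the z axis of board, either way round below 0.1 rad and contact force between the fingers and plate1 below 0.1 N) and z of plate1_mid in the frame of foot above -0.011 m and linear speed of plate1 below 0.01 m/s) or ((x of plate2_mid in the frame of board between -0.035 and 0.03 m and y of plate2_mid in the frame of board between -0.015 and 0.015 m and z of plate2_mid in the frame of board between 0.005 and 0.04 m and angle between the z axis of plate2 and the z axis of board, either way round below 0.1 rad and contact force between the fingers and plate2 below 0.1 N) and z of plate2_mid in the frame of foot above -0.011 m and linear speed of plate2 below 0.01 m/s) or ((x of plate3_mid in the frame of board between -0.035 and 0.03 m and y of plate3_mid in the frame of board between -0.015 and 0.015 m and z of plate3_mid in the frame of board between 0.005 and 0.04 m and angle between the z axis of plate3 and the z axis of board, either way round below 0.1 rad and contact force between the fingers and plate3 below 0.1 N) and z of plate3_mid in the frame of foot above -0.011 m and linear speed of plate3 below 0.01 m/s) or ((x of plate4_mid in the frame of board between -0.035 and 0.03 m and y of plate4_mid in the frame of board between -0.015 and 0.015 m and z of plate4_mid in the frame of board between 0.005 and 0.04 m and angle between the z axis of plate4 and the z axis of board, either way round below 0.1 rad and contact force between the fingers and plate4 below 0.1 N) and z of plate4_mid in the frame of foot above -0.011 m and linear speed of plate4 below 0.01 m/s)) and (((x of plate1_mid in the frame of board between -0.035 and 0.03 m and y of plate1_mid in the frame of board between -0.015 and 0.015 m and z of plate1_mid in the frame of board between 0.005 and 0.04 m and angle between the z axis of plate1 and the z axis of board, either way round below 0.1 rad and contact force between the fingers and plate1 below 0.1 N) and (x of plate2_mid in the frame of board between -0.035 and 0.03 m and y of plate2_mid in the frame of board between -0.015 and 0.015 m and z of plate2_mid in the frame of board between 0.005 and 0.04 m and angle between the z axis of plate2 and the z axis of board, either way round below 0.1 rad and contact force between the fingers and plate2 below 0.1 N)) or ((x of plate1_mid in the frame of board between -0.035 and 0.03 m and y of plate1_mid in the frame of board between -0.015 and 0.015 m and z of plate1_mid in the frame of board between 0.005 and 0.04 m and angle between the z axis of plate1 and the z axis of board, either way round below 0.1 rad and contact force between the fingers and plate1 below 0.1 N) and (x of plate3_mid in the frame of board between -0.035 and 0.03 m and y of plate3_mid in the frame of board between -0.015 and 0.015 m and z of plate3_mid in the frame of board between 0.005 and 0.04 m and angle between the z axis of plate3 and the z axis of board, either way round below 0.1 rad and contact force between the fingers and plate3 below 0.1 N)) or ((x of plate1_mid in the frame of board between -0.035 and 0.03 m and y of plate1_mid in the frame of board between -0.015 and 0.015 m and z of plate1_mid in the frame of board between 0.005 and 0.04 m and angle between the z axis of plate1 and the z axis of board, either way round below 0.1 rad and contact force between the fingers and plate1 below 0.1 N) and (x of plate4_mid in the frame of board between -0.035 and 0.03 m and y of plate4_mid in the frame of board between -0.015 and 0.015 m and z of plate4_mid in the frame of board between 0.005 and 0.04 m and angle between the z axis of plate4 and the z axis of board, either way round below 0.1 rad and contact force between the fingers and plate4 below 0.1 N)) or ((x of plate2_mid in the frame of board between -0.035 and 0.03 m and y of plate2_mid in the frame of board between -0.015 and 0.015 m and z of plate2_mid in the frame of board between 0.005 and 0.04 m and angle between the z axis of plate2 and the z axis of board, either way round below 0.1 rad and contact force between the fingers and plate2 below 0.1 N) and (x of plate3_mid in the frame of board between -0.035 and 0.03 m and y of plate3_mid in the frame of board between -0.015 and 0.015 m and z of plate3_mid in the frame of board between 0.005 and 0.04 m and angle between the z axis of plate3 and the z axis of board, either way round below 0.1 rad and contact force between the fingers and plate3 below 0.1 N)) or ((x of plate2_mid in the frame of board between -0.035 and 0.03 m and y of plate2_mid in the frame of board between -0.015 and 0.015 m and z of plate2_mid in the frame of board between 0.005 and 0.04 m and angle between the z axis of plate2 and the z axis of board, either way round below 0.1 rad and contact force between the fingers and plate2 below 0.1 N) and (x of plate4_mid in the frame of board between -0.035 and 0.03 m and y of plate4_mid in the frame of board between -0.015 and 0.015 m and z of plate4_mid in the frame of board between 0.005 and 0.04 m and angle between the z axis of plate4 and the z axis of board, either way round below 0.1 rad and contact force between the fingers and plate4 below 0.1 N)) or ((x of plate3_mid in the frame of board between -0.035 and 0.03 m and y of plate3_mid in the frame of board between -0.015 and 0.015 m and z of plate3_mid in the frame of board between 0.005 and 0.04 m and angle between the z axis of plate3 and the z axis of board, either way round below 0.1 rad and contact force between the fingers and plate3 below 0.1 N) and (x of plate4_mid in the frame of board between -0.035 and 0.03 m and y of plate4_mid in the frame of board between -0.015 and 0.015 m and z of plate4_mid in the frame of board between 0.005 and 0.04 m and angle between the z axis of plate4 and the z axis of board, either way round below 0.1 rad and contact force between the fingers and plate4 below 0.1 N))) and ((x of plate1_mid in the frame of board between -0.035 and 0.03 m and y of plate1_mid in the frame of board between -0.015 and 0.015 m and z of plate1_mid in the frame of board between 0.005 and 0.04 m and angle between the z axis of plate1 and the z axis of board, either way round below 0.1 rad and contact force between the fingers and plate1 below 0.1 N) or (x of plate1_mid in the frame of tray between -0.155 and 0.155 m and y of plate1_mid in the frame of tray between -0.13 and 0.13 m and z of plate1_mid in the frame of tray below 0.035 m)) and ((x of plate2_mid in the frame of board between -0.035 and 0.03 m and y of plate2_mid in the frame of board between -0.015 and 0.015 m and z of plate2_mid in the frame of board between 0.005 and 0.04 m and angle between the z axis of plate2 and the z axis of board, either way round below 0.1 rad and contact force between the fingers and plate2 below 0.1 N) or (x of plate2_mid in the frame of tray between -0.155 and 0.155 m and y of plate2_mid in the frame of tray between -0.13 and 0.13 m and z of plate2_mid in the frame of tray below 0.035 m)) and ((x of plate3_mid in the frame of board between -0.035 and 0.03 m and y of plate3_mid in the frame of board between -0.015 and 0.015 m and z of plate3_mid in the frame of board between 0.005 and 0.04 m and angle between the z axis of plate3 and the z axis of board, either way round below 0.1 rad and contact force between the fingers and plate3 below 0.1 N) or (x of plate3_mid in the frame of tray between -0.155 and 0.155 m and y of plate3_mid in the frame of tray between -0.13 and 0.13 m and z of plate3_mid in the frame of tray below 0.035 m)) and ((x of plate4_mid in the frame of board between -0.035 and 0.03 m and y of plate4_mid in the frame of board between -0.015 and 0.015 m and z of plate4_mid in the frame of board between 0.005 and 0.04 m and angle between the z axis of plate4 and the z axis of board, either way round below 0.1 rad and contact force between the fingers and plate4 below 0.1 N) or (x of plate4_mid in the frame of tray between -0.155 and 0.155 m and y of plate4_mid in the frame of tray between -0.13 and 0.13 m and z of plate4_mid in the frame of tray below 0.035 m)) and value of joint scale below 0.01 rad and contact force between the fingers and anything else below 0.1 N).
It fails at once if the tub or the jar is moved more than 30 mm or tipped (distance of any of tub, jar from where it was at the start of the episode above 0.03 m or angle between any of tub, jar's own z axis and vertical above 0.4 rad).
It fails at once if something other than a plate is put under the foot (horizontal distance between any of jar_lid, block and foot below 0.03 m).
It also fails if it takes over 72 s, if anything falls off the work surface, if the arm or the gripper's body presses on something with over 40 N, if the wrist force passes 120 N, or if a joint passes its speed limit or range.

## Robot

A 6-joint arm with a two-finger parallel gripper is mounted at the origin on the work surface. World frame = base frame: x ahead of the robot, y to its left, z up, the work surface at z = 0. Lengths are in mm, angles in rad, forces in N, time in s.
With the tool pointing down it reaches from about 350 to 775 mm from the base axis. Payload 7.3 kg.
Tool frame: the origin (TCP) lies on the centre line of the jaws, within the pads' length; the fingertips stand 22 mm ahead of it and the grasp point (between the pads) lies 3 mm ahead of it; z points along the fingers, y is the direction in which the jaws open and shut (so a half turn about z gives the same grasp; the last joint's range is limited). The gripper opens to 92 mm and grips with 3 to 60 N. Pads are 19 mm wide; open, the fingers measure 130 mm over their backs; the gripper's body (75 mm by 190 mm) begins 47 mm behind the grasp point.
Start: joints at [-1.39, 0.342, 1.524, -0, 1.275, -0.146], TCP at [168.555, -497.224, 248.741] pointing down, gripper open.
Joint ranges: [-2.53, 2.53], [-0.77, 2.02], [0.04, 2.7], [-1, 4.14], [0.28, 2.66], [-3.11, 3.11]. Speed limits (rad/s): [2.57, 2.57, 3.14, 3.14, 3.14, 3.14].

## Interface

Orientations are given as [roll, pitch, yaw] about the fixed x, y, z axes, in that order (R = Rz(yaw) Ry(pitch) Rx(roll)).
In Python, from plant import get_obs, capture, bot, spot_in gives the robot as it stands.
- The arm moves only by the shell command python3 -m handwheel 'ROWS' [OPENING]. ROWS is JSON, a list of rows, each a list of 2 entries, a list of its own where there are three numbers: the shift along the world's x, y, z in mm, then the turn, a rotation vector about the world's x, y, z in rad. In form: [[[x, y, z], [wx, wy, wz]], ...]. A call has 1 to 12 rows; each row shifts and turns the commanded pose from where the row before left it; what a row does not reach is not made up. A row lasts 1/8 s, in which the tool goes at most 62.5 mm and 10.7 degrees, less where a joint would pass 70% of its speed; a pose out of reach is approached as far as the arm can. A call is refused whole if a number of a shift passes 62.5 or a number of a turn 0.188, either way. A call with a gripper value outside its range is refused whole. OPENING is the closure, from 0 (fully open) to 1 (shut), set as the call begins (- or left out, the last holds). The fingers move at their own pace and stop on an object; the grip force is fixed at half the most. Time passes only in rows, so rows that do not move let the fingers close. It gives the time, the measured TCP pose, the force and the opening at its end, in the units of the state.
- get_obs(): the state, without advancing time (a new reading comes with each control period).
- capture(name): name is "scene" or "top"; returns a dict with "img" (384x512x3 uint8, red, green, blue), "fx", "fy", "cx", "cy" (pixels), "k1" (the pictures are not rectified: a ray, as slopes to the right and down, at radius r is drawn at 1 + k1 r^2 times it, then the intrinsics apply), "cam_to_world" (4x4, takes a point from camera to world coordinates). Camera axes: x right, y up, looking along -z (the intrinsics and any distortion apply to the point x, -y, -z); pixel columns grow to the right and rows downward; lengths in mm; the calibration is good to about 2 mm. A picture is of the moment at which its call begins. There is no depth.
- bot.close_job(): hands the job in, once; it reports no verdict.
Trained networks look in the newest picture that a camera, given by its name, has taken for a name from the list of things; names that differ only in an ending like _2 or _b are one class to them, and where a whole thing is asked for, a point or a joint stands for the part that bears it (a point fixed in the world has none). Each returns a list of dicts, best first, with "score" (0 to 1); they miss things now and then, are a little off and sometimes report something else, mostly with a low value. They report only what shows in the picture. A call takes as long as a camera call.
- spot_in(thing, camera): "xyz" ([x, y, z] in mm, in the coordinates of the camera as it stood for that picture, good to about 4 mm: the middle of the surface that is visible of it).
The state is a dict: "time": time; "joint_positions": joint angles; "dq": joint speeds; "tau": joint torques, N m; "tool_pos": TCP position; "tcp_rot": TCP orientation; "contact_force": force on the tool from outside, world axes, zero at the start; "moment": the same for the moment, N m; "grip_width": finger opening in mm.
Only numpy, scipy, OpenCV 4.12 (cv2) and the standard library are available. Lean on these libraries where they do the work, as an engineer would, in place of code of your own. Each camera call takes 0.05 s, during which the arm holds its last target. There are 200 camera calls.

## Working session

There is one attempt and no reset: what is moved stays moved. The work goes in short steps, Python scripts to look and compute and a shell command to move; the robot and the scene stay as the last step left them, time stands still between calls to the robot, and variables do not carry over. Pictures are saved under pics/ and viewed, about 8 in all and at most 12, crops included, and the job is handed in when it is done.

```bash
ls; mkdir -p pics
cat > h.py <<'E'
import numpy as np,cv2
from plant import get_obs,capture,bot,spot_in
def save(c,n):
    cv2.imwrite('pics/'+n,c['img'][:,:,::-1])
def px(c,P):
    P=np.atleast_2d(np.array(P,float));M=np.linalg.inv(c['cam_to_world'])
    q=P@M[:3,:3].T+M[:3,3]; s=np.c_[q[:,0]/-q[:,2],-q[:,1]/-q[:,2]]
    r2=(s**2).sum(1,keepdims=True); s=s*(1+c['k1']*r2)
    return s*[c['fx'],c['fy']]+[c['cx'],c['cy']]
def ray(c,uv):
    uv=np.atleast_2d(np.array(uv,float)); d=(uv-[c['cx'],c['cy']])/[c['fx'],c['fy']]; s=d.copy()
    for _ in range(20): s=d/(1+c['k1']*(s**2).sum(1,keepdims=True))
    v=np.c_[s[:,0],-s[:,1],-np.ones(len(s))]; M=c['cam_to_world']
    return M[:3,3],v@M[:3,:3].T
def onz(c,uv,z):
    o,v=ray(c,uv); return o+v*((z-o[2])/v[:,2])[:,None]
def tri(c1,a,c2,b):
    o1,v1=ray(c1,a);o2,v2=ray(c2,b);A=[];y=[]
    M=np.zeros((3,3));w=np.zeros(3)
    for o,v in((o1,v1[0]),(o2,v2[0])):
        v=v/np.linalg.norm(v);Q=np.eye(3)-np.outer(v,v);M+=Q;w+=Q@o
    return np.linalg.solve(M,w)
def w(c,x):
    M=c['cam_to_world'];return M[:3,:3]@np.array(x)+M[:3,3]
E
python3 - <<'E'
from h import *
np.set_printoptions(precision=1,suppress=True)
print(get_obs())
for n in('scene','top'):
    c=capture(n);save(c,n+'0.png');print(n,c['fx'],c['cx'],c['cy'],c['k1']);print(c['cam_to_world'])
    for t in['board','scale','foot','press','place','disc_thin','disc_thick','tray','plate1','jar_lid','block','tub','jar']:
        print(n,t,[(w(c,d['xyz']).round(0).tolist(),round(d['score'],2)) for d in spot_in(t,n)][:6])
E
```

```text
pics
{'time': 0.0, 'joint_positions': array([-1.4,  0.3,  1.5, -0. ,  1.3, -0.1]), 'dq': array([ 0.,  0., -0.,  0.,  0.,  0.]), 'tau': array([ -0. , -43.1, -24.4,   0.1,   0.1,  -0. ]), 'tool_pos': array([ 168.5, -496.9,  248.1]), 'tcp_rot': array([-3.1, -0. ,  0.3]), 'contact_force': array([ 0.1, -0.2, -0.2]), 'moment': array([-0., -0., -0.]), 'grip_width': 91.99092250058516}
scene 453.06406122179374 253.49606279315623 185.10477485449186 -0.038672430639470325
[[   0.5   -0.7    0.6 1197.8]
 [   0.9    0.4   -0.3 -345. ]
 [  -0.     0.7    0.7  884.3]
 [   0.     0.     0.     1. ]]
scene board [([628.0, 221.0, 102.0], 0.84)]
scene scale [([588.0, 222.0, 110.0], 0.77)]
scene foot [([590.0, 224.0, 105.0], 0.75), ([621.0, -131.0, 23.0], 0.17)]
scene press [([593.0, 219.0, 111.0], 0.85)]
scene place [([635.0, 218.0, 104.0], 0.61)]
scene disc_thin [([524.0, 77.0, 7.0], 0.8)]
scene disc_thick [([783.0, -120.0, 14.0], 0.87), ([619.0, -226.0, 14.0], 0.53), ([634.0, 220.0, 105.0], 0.26)]
scene tray [([548.0, -176.0, 7.0], 0.82)]
scene plate1 [([530.0, -228.0, 14.0], 0.86), ([617.0, -228.0, 1
[... 546 characters left out ...]
232.0, 106.0], 0.96)]
top foot [([564.0, 235.0, 103.0], 0.91), ([428.0, -230.0, 17.0], 0.67)]
top press [([561.0, 237.0, 111.0], 0.81)]
top place []
top disc_thin [([518.0, 66.0, 5.0], 0.95)]
top disc_thick [([778.0, -114.0, 14.0], 0.68)]
top tray [([522.0, -172.0, 6.0], 0.92)]
top plate1 [([523.0, -226.0, 12.0], 0.88), ([418.0, -128.0, 15.0], 0.83), ([429.0, -232.0, 11.0], 0.66), ([619.0, -223.0, 18.0], 0.61), ([559.0, 238.0, 109.0], 0.4), ([762.0, -240.0, 33.0], 0.23)]
top jar_lid [([521.0, -125.0, 17.0], 0.57)]
top block [([611.0, -123.0, 28.0], 0.86), ([520.0, -224.0, 17.0], 0.67)]
top tub [([763.0, -240.0, 31.0], 0.7), ([525.0, -170.0, 5.0], 0.51)]
top jar [([760.0, 23.0, 101.0], 0.82)]
```

View pics/scene0.png

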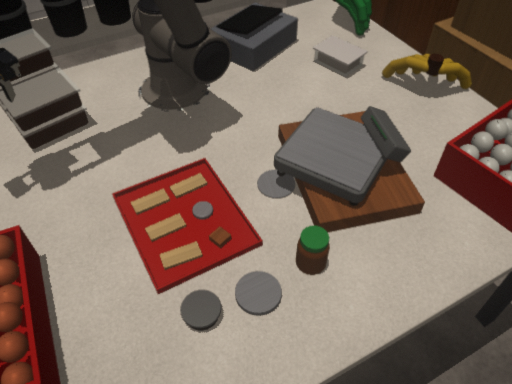

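View pics/top0.png

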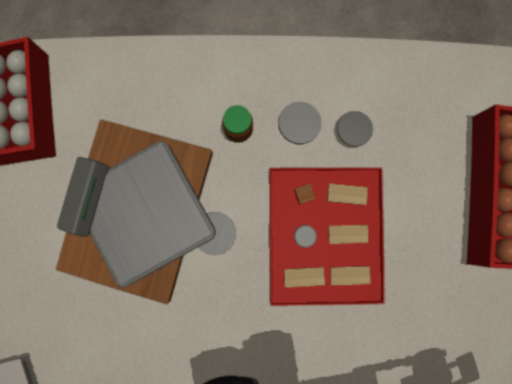

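The top view shows four plates in the tray: (348,194), (349,235), (304,277) and (350,276). The lid is at (306,236) and the block at (305,194). The hanging corner is near (213,235), over the thin disc at (216,233), so I expect 3 plates. Next I'll zoom on the corner in both views and segment the plates.

Run:
```python
from h import *
np.set_printoptions(precision=1,suppress=True)
import pickle
cs={n:capture(n) for n in('scene','top')};pickle.dump(cs,open('c0.pkl','wb'))
t=cs['top']['img'][130:310,140:260];s=cs['scene']['img'][130:240,240:340]
a=cv2.resize(t,None,fx=3.3,fy=3.3,interpolation=2);b=cv2.resize(s,None,fx=4,fy=4,interpolation=2)
H=594;o=np.zeros((H,800,3),np.uint8);o[:a.shape[0],:a.shape[1]]=a[:H];o[:b.shape[0],400:800]=b
cv2.imwrite('pics/zoom.png',o[:,:,::-1])
for n,c in cs.items():
    hsv=cv2.cvtColor(c['img'],cv2.COLOR_RGB2HSV)
    m=cv2.inRange(hsv,(14,60,110),(30,200,255))
    # tray: red mask hull
    r=cv2.inRange(hsv,(0,170,80),(6,255,255))|cv2.inRange(hsv,(174,170,80),(180,255,255))
    k,_=cv2.findContours(r,0,2)
    for q in k:
        if cv2.contourArea(q)>4000:
            rr=cv2.minAreaRect(q);print(n,'red',rr[0],onz(cs[n],[rr[0]],20)[0],rr[1],rr[2])
    k,_=cv2.findContours(m,0,2)
    for q in k:
        if 150<cv2.contourArea(q)<1500:
            bx=cv2.boxPoints(cv2.minAreaRect(q));W=onz(c,bx,15)[:,:2];e=W[1]-W[0],W[2]-W[1];L=[np.linalg.norm(v) for v in e]
            l=e[int(np.argmax(L))];print(n,bx.mean(0),W.mean(0),np.array(L),np.degrees(np.arctan2(l[1],l[0]))%180)
```

```text
scene red (187.5968780517578, 218.81446838378906) [ 532.6 -172.1   20. ] (105.99447631835938, 117.27050018310547) 66.22765350341797
scene [180.5 254.5] [ 615.4 -224.9] [90.3 40.3] 84.00216888202176
scene [165.1 226.2] [ 523.1 -226.5] [91.1 39.4] 92.36236145205856
scene [149.7 200.5] [ 429.  -231.7] [91.4 40.1] 92.12455638077193
scene [187.9 184.4] [ 425.  -125.8] [93.1 39.4] 93.92515208280089
scene [455.   65.4] [357.8 883.9] [79.2 94.6] 41.882589056249245
scene [404.7  63. ] [264.9 742.7] [190.   97.9] 78.33099653581556
scene [476.2  40.9] [ 268.1 1071.6] [ 91.7 363.8] 0.22524038025550355
top red (326.2134094238281, 235.86508178710938) [ 518.3 -176.1   20. ] (135.27862548828125, 112.64191436767578) 89.20427703857422
top [303.9 276.7] [ 425.4 -126.5] [88.3 39.4] 93.38464369815885
top [350.  275.5] [ 428.1 -232.1] [87.9 38.8] 89.93603506068226
top [347.9 233.8] [ 523.  -227.1] [88.9 38.4] 92.24857499347873
top [347.2 193.9] [ 614.5 -225.6] [38.5 89.4] 84.96717755371036
```

View pics/zoom.png

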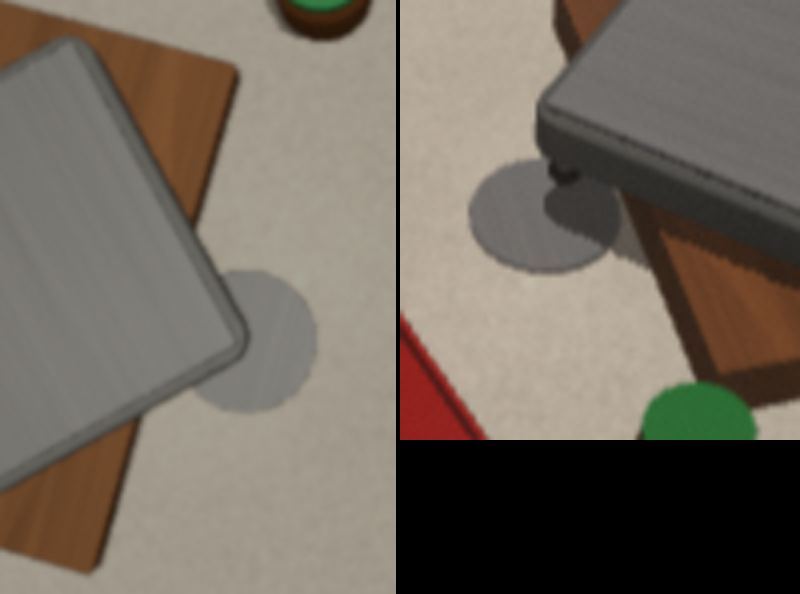

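The zoom shows the thin disc centred at zoom (246,340) in the top view and (544,215) in the scene view. The board's edge runs (238,66) to (96,570) in the top view, and the foot shows at (563,172) in the scene view. Next I compute the board frame.

Run:
```python
from h import *
import pickle
np.set_printoptions(precision=1,suppress=True)
cs=pickle.load(open('c0.pkl','rb'));T,S=cs['top'],cs['scene']
zt=lambda p:np.array(p)/3.3+[140,130]; zs=lambda p:(np.array(p)-[400,0])/4+[240,130]
# zoom pixel centres
zt2=lambda p:(np.array(p)+.5)/3.3-.5+[140,130]; zs2=lambda p:(np.array(p)-[400,0]+.5)/4-.5+[240,130]
dt,ds=onz(T,[zt2((246.5,340.5))],5)[0],onz(S,[zs2((544.5,215.5))],5)[0]
print('disc',dt,ds,tri(T,[zt2((246.5,340.5))],S,[zs2((544.5,215.5))]))
E=onz(T,[zt2(p) for p in((237,73),(195,223),(139,422),(99,562))],45)
print(E); d=E[0]-E[-1];d/=np.linalg.norm(d);print('len',np.linalg.norm(E[0]-E[-1]))
ex=np.array([-d[1],d[0],0]); ex=ex*np.sign(ex[1]);print('ex',ex,np.degrees(np.arctan2(ex[1],ex[0])))
Es=onz(S,[zs2(p) for p in((660,232),(710,355))],45);print('scene edge',Es)
for D in(dt,ds):
    print('edge dist from disc (54 expected)',(E-D)@ex,(Es-D)@ex)
    print('origin',D+12*ex)
# hough/ellipse check of board angle from other edges of board top
B=onz(T,[zt2((2,3)),zt2((225,63))],45);v=B[1]-B[0];print('end edge ang',np.degrees(np.arctan2(v[1],v[0])))
print('foot scene',onz(S,[zs2((563,175))],38))
# pan corner of scale top view
print('corner z101',onz(T,[zt2((246,345))],101))
```

```text
disc [522.9  78.4   5. ] [524.4  78.8   5. ] [523.2  78.9   3.7]
[[703.7  84.5  45. ]
 [601.5 111.1  45. ]
 [467.7 146.7  45. ]
 [373.5 172.5  45. ]]
len 341.65359322733923
ex [0.3 1.  0. ] 75.07269615723312
scene edge [[601.4 115.2  45. ]
 [696.3  88.7  45. ]]
edge dist from disc (54 expected) [52.5 51.9 51.8 52.5] [55.8 54.7]
origin [526.  90.   5.]
edge dist from disc (54 expected) [51.7 51.  51.  51.7] [55.  53.9]
origin [527.5  90.4   5. ]
end edge ang -104.86945143596589
foot scene [[525.2  91.   38. ]]
corner z101 [[520.5  71.1 101. ]]
```

```bash
cat >> h.py <<'E'
from scipy.spatial.transform import Rotation as Ro
O=np.array([526,90.5]);YB=np.radians(75.05);TH=np.radians(25)
EX=np.array([np.cos(YB),np.sin(YB)]);EY=np.array([-EX[1],EX[0]])
def Rt(phi,th=TH):
    l=np.array([np.cos(phi),np.sin(phi),0]);k=np.array([0,0,1.])
    x=np.cos(th)*l+np.sin(th)*k;z=np.sin(th)*l-np.cos(th)*k
    return np.c_[x,np.cross(z,x),z]
def delta(p,phi,th=TH):
    o=get_obs();R=Ro.from_euler('xyz',o['tcp_rot'])
    rv=(Ro.from_matrix(Rt(phi,th))*R.inv()).as_rotvec();d=np.array(p)-o['tool_pos']
    print('t%.2f'%o['time'],'d',d.round(1),'rv',rv.round(4),'n',np.ceil(max(np.linalg.norm(rv)/.18,np.linalg.norm(d)/60)),'F',o['contact_force'].round(1),'w',round(o['grip_width'],1),'q',o['joint_positions'].round(2))
def pick(m,deg,z,off=38):
    a=np.radians(deg);delta([m[0]-off*np.cos(a),m[1]-off*np.sin(a),z],a)
def put(x,z,y=0,th=TH):
    q=O+x*EX+y*EY;delta([q[0],q[1],z],YB,th)
E
python3 -c "
from h import *
pick((523,-227),92.3,80)"; python3 -m handwheel --help | head
```

```text
t1.50 d [ 356.   232.2 -168.7] rv [ 0.3853 -0.2645  1.2625] n 8.0 F [-0.3 -0.7  0.4] w 91.6 q [-1.39  0.34  1.52  0.    1.28 -0.15]invalid input: not JSON, or not a number
```

```bash
python3 -m handwheel '[[[35,23,-17],[0.039,-0.026,0.126]],[[35,23,-17],[0.039,-0.026,0.126]],[[36,24,-17],[0.038,-0.027,0.127]],[[36,24,-17],[0.038,-0.027,0.127]],[[36,23,-17],[0.039,-0.026,0.126]],[[36,23,-17],[0.039,-0.026,0.126]],[[36,23,-17],[0.038,-0.027,0.126]],[[36,23,-17],[0.038,-0.027,0.126]],[[35,23,-17],[0.039,-0.026,0.126]],[[35,23,-16],[0.039,-0.026,0.126]],[[0,0,0],[0,0,0]],[[0,0,0],[0,0,0]]]' 0.41; python3 -c "
from h import *
pick((523,-227),92.3,31)"
```

```text
time: 3.0
tool_pos: [524.2, -265.4, 79.7]
tcp_rot: [-3.14, -0.436, 1.609]
contact_force: [-0.3, -0.4, 0.1]
grip_width: 54.1
t3.00 d [  0.3   0.5 -48.7] rv [ 0.0002 -0.0012  0.001 ] n 1.0 F [-0.3 -0.4  0.1] w 54.1 q [-0.75  0.77  1.35  0.31  1.35 -0.91]
```

```bash
python3 -m handwheel '[[[0,0,-20],[0,0,0]],[[0,0,-18],[0,0,0]],[[0,0,-10],[0,0,0]],[[0,0,0],[0,0,0]],[[0,0,0],[0,0,0]]]'; python3 -m handwheel '[[[0,0,0],[0,0,0]],[[0,0,0],[0,0,0]],[[0,0,0],[0,0,0]],[[0,0,0],[0,0,0]],[[0,0,0],[0,0,0]]]' 1; python3 -m handwheel '[[[0,0,15],[0,0,0]],[[0,0,25],[0,0,0]],[[0,0,25],[0,0,0]],[[0,0,0],[0,0,0]]]'; python3 -c "
from h import *
put(-100,90)
for n in('top','scene'): save(capture(n),n+'1.png')
a=cv2.imread('pics/top1.png')[140:330,190:400];b=cv2.imread('pics/scene1.png')[140:330,100:320]
cv2.imwrite('pics/p1.png',cv2.resize(np.hstack([a,b]),None,fx=1.8,fy=1.8))
"
```

```text
time: 3.62
tool_pos: [524.7, -265.4, 32.0]
tcp_rot: [-3.141, -0.436, 1.61]
contact_force: [0.5, -0.0, -0.7]
grip_width: 54.0
time: 4.25
tool_pos: [524.7, -265.3, 32.1]
tcp_rot: [3.142, -0.436, 1.61]
contact_force: [-0.8, -0.3, 2.6]
grip_width: 39.1
time: 4.75
tool_pos: [525.4, -266.0, 99.0]
tcp_rot: [3.139, -0.433, 1.612]
contact_force: [0.3, 0.2, -0.7]
grip_width: 39.3
t4.75 d [-25.2 259.9  -9. ] rv [ 0.0033  0.0023 -0.3007] n 5.0 F [ 0.3  0.2 -0.7] w 39.3 q [-0.75  0.75  1.33  0.31  1.39 -0.9 ]
```

View pics/p1.png

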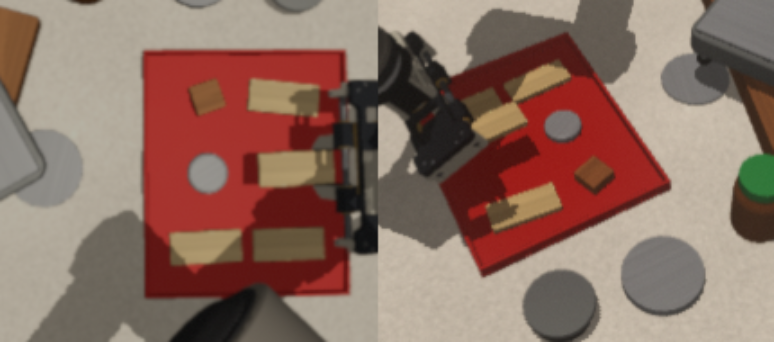

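The picture confirms the middle plate is in the jaws, held clear above the tray near (300,168).

```bash
python3 -m handwheel '[[[-5,32,0],[0,0,-0.043]],[[-5,32,0],[0,0,-0.043]],[[-5,32,-3],[0,0,-0.043]],[[-5,32,-8],[0,0,-0.043]],[[-5,32,-9],[0,0,-0.043]],[[-5,31,-9],[0,0,-0.043]],[[-5,30,-10],[0,0,-0.043]],[[0,0,0],[0,0,0]],[[0,0,0],[0,0,0]]]'; python3 -c "
from h import *
put(-44,37)"
```

```text
time: 5.98
tool_pos: [489.7, -44.7, 57.4]
tcp_rot: [-3.141, -0.436, 1.31]
contact_force: [0.1, 0.5, -1.1]
grip_width: 39.0
t5.97 d [ 24.9  92.6 -20.4] rv [-0.0001 -0.0006 -0.    ] n 2.0 F [ 0.1  0.5 -1.1] w 39.0 q [-0.5   0.57  1.88  0.56  0.88 -0.64]
```

```bash
python3 -m handwheel '[[[6,23,-10],[0,0,0]],[[6,23,-7],[0,0,0]],[[6,23,-3],[0,0,0]],[[7,24,0],[0,0,0]],[[0,0,0],[0,0,0]],[[0,0,-2],[0,0,0]],[[0,0,-2.5],[0,0,0]],[[0,0,0],[0,0,0]],[[0,0,0],[0,0,0]]]';  python3 -c "
from h import *
put(-44,32.5)"
```

```text
time: 7.1
tool_pos: [514.6, 48.4, 33.2]
tcp_rot: [-3.141, -0.436, 1.309]
contact_force: [0.1, 0.3, 0.2]
grip_width: 39.1
t7.10 d [ 0.1 -0.4 -0.7] rv [-0.0003 -0.0005  0.001 ] n 1.0 F [0.1 0.3 0.2] w 39.1 q [-0.31  0.62  1.89  0.65  0.77 -0.55]
```

```bash
python3 -m handwheel '[[[0,0,-1],[0,0,0]],[[0,0,0],[0,0,0]]]';python3 -m handwheel '[[[0,0,0],[0,0,0]],[[0,0,0],[0,0,0]],[[0,0,0],[0,0,0]],[[0,0,0.5],[0,0,0]]]' 0.41; python3 -m handwheel '[[[-5,-20,5],[0,0,0]],[[-8,-30,10],[0,0,0]],[[-8,-30,20],[0,0,0]],[[0,-30,20],[0,0,0]]]';  python3 -c "
from h import *
pick((615,-225.3),84.5,75)
for n in('top','scene'): save(capture(n),n+'2.png')
a=cv2.imread('pics/top2.png')[190:280,170:280];b=cv2.imread('pics/scene2.png')[140:230,230:340]
cv2.imwrite('pics/p2.png',cv2.resize(np.hstack([a,b]),None,fx=3.6,fy=3.6,interpolation=2))
"
```

```text
time: 7.35
tool_pos: [514.5, 48.8, 32.2]
tcp_rot: [-3.141, -0.437, 1.309]
contact_force: [-1.2, 0.2, 0.8]
grip_width: 38.7
time: 7.85
tool_pos: [514.6, 48.8, 32.8]
tcp_rot: [-3.141, -0.437, 1.309]
contact_force: [0.3, 0.2, 0.1]
grip_width: 53.9
time: 8.35
tool_pos: [492.9, -62.0, 88.2]
tcp_rot: [-3.14, -0.437, 1.309]
contact_force: [1.0, 0.8, -0.4]
grip_width: 53.7
t8.35 d [ 118.5 -201.1  -13.2] rv [-0.0006 -0.0014  0.1654] n 4.0 F [ 1.   0.8 -0.4] w 53.7 q [-0.53  0.53  1.83  0.52  0.97 -0.61]
```

View pics/p2.png

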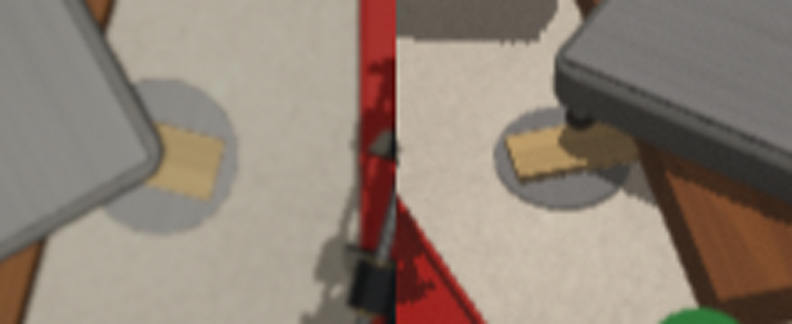

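The plate lies flat on the disc under the foot, with its outer end at zoom (226,140)–(209,201) in the top view. Now for the second plate.

```bash
python3 -m handwheel '[[[24,-40,0],[0,0,0.033]],[[24,-40,0],[0,0,0.033]],[[24,-41,-3],[0,0,0.033]],[[24,-40,-5],[0,0,0.033]],[[22,-40,-5],[0,0,0.033]],[[0,0,0],[0,0,0]],[[0,0,0],[0,0,0]]]'; python3 -c "
from h import *
pick((615,-225.3),84.5,31.5)
c=capture('top')
for z in(15,):
  P=onz(c,[[170+226.5/3.6-.5,190+140.5/3.6-.5],[170+209.5/3.6-.5,190+201.5/3.6-.5]],z)[:,:2]-O
  print(np.c_[P@EX,P@EY].round(1))
"
```

```text
time: 9.32
tool_pos: [611.1, -260.7, 73.7]
tcp_rot: [-3.139, -0.438, 1.474]
contact_force: [0.1, -0.1, 0.3]
grip_width: 54.2
t9.32 d [  0.3  -2.4 -42.2] rv [-0.0023 -0.0023 -0.0002] n 1.0 F [ 0.1 -0.1  0.3] w 54.2 q [-0.68  0.87  1.15  0.37  1.39 -0.7 ]
[[-50.2 -20.8]
 [-50.2  19. ]]
```

```bash
python3 -m handwheel '[[[0,-2.5,-16],[0,0,0]],[[0,0,-16],[0,0,0]],[[0,0,-10],[0,0,0]],[[0,0,0],[0,0,0]],[[0,0,0],[0,0,0]]]'; python3 -m handwheel '[[[0,0,0],[0,0,0]],[[0,0,0],[0,0,0]],[[0,0,0],[0,0,0]],[[0,0,0],[0,0,0]],[[0,0,0],[0,0,0]]]' 1; python3 -m handwheel '[[[0,0,15],[0,0,0]],[[0,0,25],[0,0,0]],[[0,0,25],[0,0,0]],[[0,0,0],[0,0,0]],[[0,0,0],[0,0,0]]]'; python3 -c "
from h import *
put(-140,60)"
```

```text
time: 10.0
tool_pos: [611.8, -264.8, 33.0]
tcp_rot: [-3.142, -0.436, 1.474]
contact_force: [-0.4, 0.6, 0.4]
grip_width: 54.1
time: 10.62
tool_pos: [611.7, -264.9, 33.2]
tcp_rot: [3.141, -0.436, 1.475]
contact_force: [-0.1, -0.4, 3.9]
grip_width: 38.8
time: 11.25
tool_pos: [611.2, -264.5, 97.0]
tcp_rot: [-3.14, -0.437, 1.474]
contact_force: [-0.4, 0.5, -0.7]
grip_width: 38.8
t11.25 d [-121.3  219.7  -37. ] rv [-0.0008 -0.0015 -0.1647] n 5.0 F [-0.4  0.5 -0.7] w 38.8 q [-0.68  0.85  1.13  0.36  1.43 -0.69]
```

```bash
python3 -m handwheel '[[[-20,36,0],[0,0,-0.027]],[[-20,36,0],[0,0,-0.027]],[[-20,37,-6],[0,0,-0.027]],[[-20,37,-10],[0,0,-0.028]],[[-20,37,-11],[0,0,-0.028]],[[-21,37,-10],[0,0,-0.028]],[[0,0,0],[0,0,0]],[[0,0,0],[0,0,0]]]'; python3 -c "
from h import *
put(-46,48)"
```

```text
time: 12.25
tool_pos: [490.9, -45.1, 60.4]
tcp_rot: [-3.141, -0.436, 1.31]
contact_force: [-0.8, 0.2, -0.3]
grip_width: 38.8
t12.25 d [ 23.2  91.1 -12.4] rv [ 0.     -0.0004  0.0001] n 2.0 F [-0.8  0.2 -0.3] w 38.8 q [-0.5   0.57  1.87  0.55  0.89 -0.64]
```

```bash
python3 -m handwheel '[[[6,23,-8],[0,0,0]],[[6,23,-4],[0,0,0]],[[6,23,0],[0,0,0]],[[5,22,0],[0,0,0]],[[0,0,0],[0,0,0]],[[0,0,-2],[0,0,0]],[[0,0,-2],[0,0,0]],[[0,0,0],[0,0,0]],[[0,0,0],[0,0,0]]]';  python3 -c "
from h import *
put(-46,43)"
```

```text
time: 13.38
tool_pos: [513.6, 45.9, 44.7]
tcp_rot: [-3.141, -0.437, 1.309]
contact_force: [0.3, -0.8, -0.5]
grip_width: 38.9
t13.38 d [ 0.5  0.1 -1.7] rv [-0.0003 -0.0004  0.0009] n 1.0 F [ 0.3 -0.8 -0.5] w 38.9 q [-0.31  0.6   1.88  0.63  0.79 -0.53]
```

```bash
python3 -m handwheel '[[[0.5,0,-1.5],[0,0,0]],[[0,0,0],[0,0,0]]]';python3 -m handwheel '[[[0,0,0],[0,0,0]],[[0,0,0],[0,0,0]],[[0,0,0],[0,0,0]],[[0,0,0.5],[0,0,0]]]' 0.41; python3 -m handwheel '[[[-5,-20,4],[0,0,0]],[[-8,-30,8],[0,0,0]],[[-8,-30,15],[0,0,0]],[[-20,-20,10],[0,0,0]],[[0,0,0],[0,0,0]]]';  python3 -c "
from h import *
pick((425.2,-126.2),93.6,75)
for n in('top','scene'): save(capture(n),n+'3.png')
a=cv2.imread('pics/top3.png')[190:280,170:280];b=cv2.imread('pics/scene3.png')[140:230,230:340]
cv2.imwrite('pics/p3.png',cv2.resize(np.hstack([a,b]),None,fx=3.6,fy=3.6,interpolation=2))
"
```

```text
time: 13.62
tool_pos: [514.1, 46.2, 43.2]
tcp_rot: [-3.141, -0.436, 1.309]
contact_force: [-0.0, -0.5, -0.5]
grip_width: 38.5
time: 14.12
tool_pos: [514.0, 46.3, 43.8]
tcp_rot: [-3.141, -0.437, 1.309]
contact_force: [0.6, 0.2, -0.8]
grip_width: 54.0
time: 14.75
tool_pos: [472.9, -55.0, 81.3]
tcp_rot: [3.141, -0.436, 1.307]
contact_force: [-0.7, -0.4, 0.4]
grip_width: 53.8
t14.75 d [ -45.3 -109.2   -6.3] rv [2.000e-04 4.000e-04 3.266e-01] n 2.0 F [-0.7 -0.4  0.4] w 53.8 q [-0.54  0.51  1.9   0.53  0.93 -0.64]
```

View pics/p3.png

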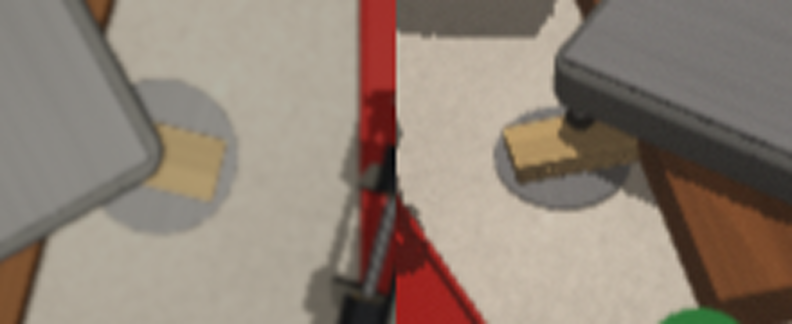

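Two plates are stacked, flat and flush, with the outer end at zoom (226,141)–(210,202). A plate-sized gap to the foot remains, so I fetch the third.

```bash
python3 -m handwheel '[[[-15,-36,0],[0,0,0.108]],[[-15,-36,0],[0,0,0.109]],[[-15,-37,-6],[0,0,0.109]],[[0,0,0],[0,0,0]],[[0,0,0],[0,0,0]],[[0,0,0],[0,0,0]]]'; python3 -c "
from h import *
pick((425.2,-126.2),93.6,32)
"
```

```text
time: 15.6
tool_pos: [428.2, -161.5, 74.7]
tcp_rot: [-3.141, -0.437, 1.636]
contact_force: [0.1, 0.2, 1.0]
grip_width: 54.0
t15.60 d [ -0.6  -2.7 -42.7] rv [-0.0007 -0.0009 -0.0028] n 1.0 F [0.1 0.2 1. ] w 54.0 q [-0.73  0.59  1.77  0.33  1.13 -0.99]
```

```bash
python3 -m handwheel '[[[-0.5,-2,-16],[0,0,0]],[[0,0,-16],[0,0,0]],[[0,0,-10.5],[0,0,0]],[[0,0,0],[0,0,0]],[[0,0,0],[0,0,0]]]'; python3 -m handwheel '[[[0,0,0],[0,0,0]],[[0,0,0],[0,0,0]],[[0,0,0],[0,0,0]],[[0,0,0],[0,0,0]],[[0,0,0],[0,0,0]]]' 1; python3 -m handwheel '[[[0,0,15],[0,0,0]],[[0,0,25],[0,0,0]],[[0,0,25],[0,0,0]],[[0,0,0],[0,0,0]],[[0,0,0],[0,0,0]]]'; python3 -c "
from h import *
put(-150,70)"
```

```text
time: 16.23
tool_pos: [427.7, -164.8, 32.3]
tcp_rot: [-3.141, -0.437, 1.635]
contact_force: [0.9, -0.6, 0.1]
grip_width: 54.0
time: 16.85
tool_pos: [427.7, -164.9, 32.5]
tcp_rot: [-3.142, -0.436, 1.635]
contact_force: [-0.4, -0.5, 4.9]
grip_width: 38.6
time: 17.48
tool_pos: [427.3, -164.5, 97.0]
tcp_rot: [-3.141, -0.437, 1.635]
contact_force: [-0.5, 0.2, 0.4]
grip_width: 38.6
t17.48 d [ 60.  110.1 -27. ] rv [-0.0004 -0.0009 -0.3258] n 3.0 F [-0.5  0.2  0.4] w 38.6 q [-0.73  0.55  1.75  0.32  1.18 -0.97]
```

```bash
python3 -m handwheel '[[[12,22,0],[0,0,-0.065]],[[12,22,0],[0,0,-0.065]],[[12,22,-6],[0,0,-0.065]],[[12,22,-10],[0,0,-0.065]],[[12,22,-10],[0,0,-0.066]],[[0,0,0],[0,0,0]],[[0,0,0],[0,0,0]],[[0,0,0],[0,0,0]]]'; python3 -c "
from h import *
put(-100,54)
for n in('top','scene'): save(capture(n),n+'4.png')
a=cv2.imread('pics/top4.png')[190:280,190:300];b=cv2.imread('pics/scene4.png')[140:230,220:330]
cv2.imwrite('pics/p4.png',cv2.resize(np.hstack([a,b]),None,fx=3.6,fy=3.6,interpolation=2))
"
```

```text
time: 18.48
tool_pos: [487.6, -55.6, 71.3]
tcp_rot: [-3.141, -0.436, 1.309]
contact_force: [-0.1, 0.2, -0.8]
grip_width: 38.7
t18.48 d [ 12.6  49.5 -17.3] rv [ 0.     -0.0001  0.0007] n 1.0 F [-0.1  0.2 -0.8] w 38.7 q [-0.53  0.55  1.86  0.54  0.92 -0.64]
```

View pics/p4.png

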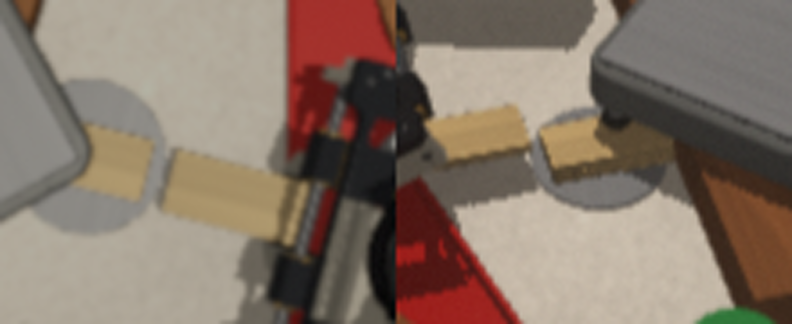

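The third plate is held level and lines up with the stack: held plate at zoom (170–300, 150–240), stack at (85–150, 125–200).

```bash
python3 -m handwheel '[[[0,0,-12],[0,0,0]],[[4,16,-5.5],[0,0,0]],[[4,16,0],[0,0,0]],[[4.5,17.5,0],[0,0,0]],[[0,0,0],[0,0,0]],[[0,0,0],[0,0,0]]]'; python3 -c "
from h import *
put(-45,54)"
```

```text
time: 19.32
tool_pos: [500.2, -5.0, 53.9]
tcp_rot: [3.141, -0.436, 1.31]
contact_force: [-0.2, -0.0, 0.2]
grip_width: 39.0
t19.32 d [14.2 52.1  0.1] rv [ 0.0001  0.0001 -0.0005] n 1.0 F [-0.2 -0.   0.2] w 39.0 q [-0.42  0.58  1.89  0.59  0.85 -0.6 ]
```

```bash
python3 -m handwheel '[[[2,7.5,0],[0,0,0]],[[2,7.5,0],[0,0,0]],[[2,7.5,0],[0,0,0]],[[0,0,0],[0,0,0]]]';  python3 -m handwheel '[[[2,7.5,0],[0,0,0]],[[2,7.5,0],[0,0,0]],[[2,7.5,0],[0,0,0]],[[2,7,0],[0,0,0]],[[0,0,0],[0,0,0]],[[0,0,0],[0,0,0]]]';python3 -c "
from h import *
put(-45,52.5)"
```

```text
time: 19.82
tool_pos: [506.0, 17.9, 53.7]
tcp_rot: [-3.141, -0.437, 1.31]
contact_force: [0.5, -0.1, -0.5]
grip_width: 39.0
time: 20.58
tool_pos: [514.1, 46.7, 53.7]
tcp_rot: [-3.141, -0.436, 1.309]
contact_force: [0.4, -0.7, -0.2]
grip_width: 38.7
t20.57 d [ 0.3  0.3 -1.2] rv [-0.0002 -0.0004  0.0002] n 1.0 F [ 0.4 -0.7 -0.2] w 38.7 q [-0.31  0.58  1.88  0.62  0.81 -0.51]
```

```bash
python3 -m handwheel '[[[0,0,-1.2],[0,0,0]],[[0,0,0],[0,0,0]]]';python3 -m handwheel '[[[0,0,0],[0,0,0]],[[0,0,0],[0,0,0]],[[0,0,0],[0,0,0]],[[0,0,0.3],[0,0,0]]]' 0.41; python3 -m handwheel '[[[-5,-20,2],[0,0,0]],[[-8,-30,8],[0,0,0]],[[-8,-30,30],[0,0,0]],[[0,0,50],[0,0,0]],[[0,0,50],[0,0,0]],[[0,0,0],[0,0,0]]]';  python3 -c "
from h import *
put(35,160,0,0)
for n in('top','scene'): save(capture(n),n+'5.png')
a=cv2.imread('pics/top5.png')[190:280,170:280];b=cv2.imread('pics/scene5.png')[140:230,230:340]
cv2.imwrite('pics/p5.png',cv2.resize(np.hstack([a,b]),None,fx=3.6,fy=3.6,interpolation=2))
"
```

```text
time: 20.82
tool_pos: [514.1, 46.6, 52.5]
tcp_rot: [-3.141, -0.437, 1.309]
contact_force: [0.3, -0.6, -0.3]
grip_width: 39.0
time: 21.32
tool_pos: [514.0, 46.8, 52.8]
tcp_rot: [-3.141, -0.437, 1.309]
contact_force: [0.6, 0.1, 0.7]
grip_width: 54.2
time: 22.08
tool_pos: [494.7, -34.1, 196.3]
tcp_rot: [3.134, -0.435, 1.313]
contact_force: [1.4, -0.3, -0.1]
grip_width: 54.0
t22.07 d [ 40.3 158.4 -36.3] rv [-0.4185  0.1192 -0.0011] n 3.0 F [ 1.4 -0.3 -0.1] w 54.0 q [-0.48  0.36  1.75  0.46  1.17 -0.43]
```

View pics/p5.png

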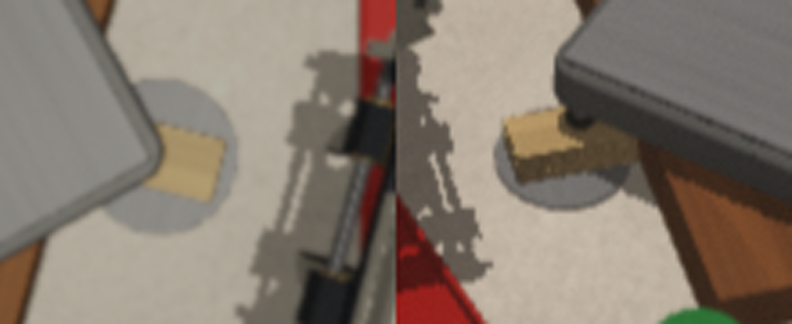

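Three plates are stacked squarely, with the top one almost touching the foot at zoom (580,115). Now I move over the pan and press.

```bash
python3 -m handwheel '[[[8,31,0],[-0.084,0.024,0]],[[8,32,0],[-0.084,0.024,0]],[[8,32,-8],[-0.084,0.024,0]],[[8,32,-14],[-0.084,0.024,0]],[[8,31,-14],[-0.083,0.024,0]],[[0,0,0],[0,0,0]],[[0,0,0],[0,0,0]],[[0,0,0],[0,0,0]]]' 1; python3 -c "
from h import *
put(35,135,0,0)"
```

```text
time: 23.18
tool_pos: [532.9, 123.6, 156.6]
tcp_rot: [-3.133, -0.001, 1.306]
contact_force: [-0.4, 1.2, 0.6]
grip_width: 0.5
t23.18 d [  2.2   0.7 -21.6] rv [-0.003  -0.0081  0.0038] n 1.0 F [-0.4  1.2  0.6] w 0.5 q [0.09 0.47 1.59 0.   1.09 0.35]
```

```bash
python3 -m handwheel '[[[1,0,-10],[0,0,0]],[[1,0,-9],[0,0,0]],[[0,0,-3],[0,0,0]],[[0,0,0],[0,0,0]],[[0,0,0],[0,0,0]]]'; python3 -m handwheel '[[[0,0,-1],[0,0,0]],[[0,0,-1],[0,0,0]],[[0,0,-1],[0,0,0]],[[0,0,-1],[0,0,0]],[[0,0,-1],[0,0,0]],[[0,0,0],[0,0,0]],[[0,0,0],[0,0,0]]]'
```

```text
time: 23.8
tool_pos: [535.2, 124.8, 135.0]
tcp_rot: [-3.134, -0.001, 1.308]
contact_force: [-0.6, 0.5, -1.0]
grip_width: 0.4
time: 24.68
tool_pos: [535.1, 124.8, 129.9]
tcp_rot: [-3.134, -0.001, 1.308]
contact_force: [0.2, -0.8, 1.3]
grip_width: 0.1
```

```bash
python3 -m handwheel '[[[0,0,-0.7],[0,0,0]],[[0,0,-0.7],[0,0,0]],[[0,0,-0.6],[0,0,0]],[[0,0,0],[0,0,0]],[[0,0,0],[0,0,0]],[[0,0,0],[0,0,0]]]'; python3 -m handwheel '[[[0,0,-0.5],[0,0,0]],[[0,0,-0.5],[0,0,0]],[[0,0,0],[0,0,0]],[[0,0,0],[0,0,0]],[[0,0,0],[0,0,0]]]'
```

```text
time: 25.42
tool_pos: [535.2, 124.7, 127.9]
tcp_rot: [-3.134, -0.001, 1.308]
contact_force: [0.2, -2.3, 2.6]
grip_width: 0.5
time: 26.05
tool_pos: [535.2, 124.7, 127.1]
tcp_rot: [-3.134, -0.001, 1.308]
contact_force: [-0.8, -2.3, 4.9]
grip_width: 1.0
```

```bash
python3 -m handwheel '[[[0,0,-0.5],[0,0,0]],[[0,0,-0.5],[0,0,0]],[[0,0,0],[0,0,0]],[[0,0,0],[0,0,0]],[[0,0,0],[0,0,0]]]'; python3 -m handwheel '[[[0,0,-0.3],[0,0,0]],[[0,0,-0.3],[0,0,0]],[[0,0,0],[0,0,0]],[[0,0,0],[0,0,0]],[[0,0,0],[0,0,0]]]'
```

```text
time: 26.68
tool_pos: [535.1, 124.7, 127.0]
tcp_rot: [-3.135, -0.001, 1.308]
contact_force: [-3.4, -2.1, 11.5]
grip_width: 0.6
time: 27.3
tool_pos: [535.2, 124.7, 126.9]
tcp_rot: [-3.135, -0.001, 1.308]
contact_force: [-4.7, -3.7, 15.3]
grip_width: 0.3
```

The scale stopped firmly after about 3 mm, at 11–15 N. I lift off slowly.

```bash
python3 -m handwheel '[[[0,0,-0],[0,0,0]],[[0,0,0],[0,0,0]],[[0,0,1],[0,0,0]],[[0,0,1],[0,0,0]],[[0,0,1],[0,0,0]],[[0,0,1],[0,0,0]],[[0,0,2],[0,0,0]],[[0,0,6],[0,0,0]],[[0,0,20],[0,0,0]],[[0,0,40],[0,0,0]],[[0,0,40],[0,0,0]],[[0,0,0],[0,0,0]]]'; python3 -m handwheel '[[[0,-40,0],[0,0,0]],[[0,-50,0],[0,0,0]],[[0,-50,0],[0,0,0]],[[0,-50,0],[0,0,0]],[[0,-40,0],[0,0,0]],[[0,0,0],[0,0,0]],[[0,0,0],[0,0,0]],[[0,0,0],[0,0,0]],[[0,0,0],[0,0,0]],[[0,0,0],[0,0,0]]]'; python3 -c "
from h import *
for n in('top','scene'): save(capture(n),n+'6.png')
a=cv2.imread('pics/top6.png')[190:280,170:280];b=cv2.imread('pics/scene6.png')[140:230,230:340]
cv2.imwrite('pics/p6.png',cv2.resize(np.hstack([a,b]),None,fx=3.6,fy=3.6,interpolation=2))
b5=cv2.imread('pics/scene5.png')[140:200,270:340].astype(int);b6=cv2.imread('pics/scene6.png')[140:200,270:340].astype(int)
print('mean abs diff corner before/after press',abs(b5-b6).mean())
"
```

```text
time: 28.8
tool_pos: [536.5, 125.0, 240.8]
tcp_rot: [-3.14, -0.003, 1.308]
contact_force: [0.1, 0.4, 0.2]
grip_width: 0.4
time: 30.05
tool_pos: [535.1, -104.6, 237.3]
tcp_rot: [-3.134, -0.001, 1.309]
contact_force: [0.2, 0.7, 0.2]
grip_width: 0.4
mean abs diff corner before/after press 1.5088095238095238
```

View pics/p6.png

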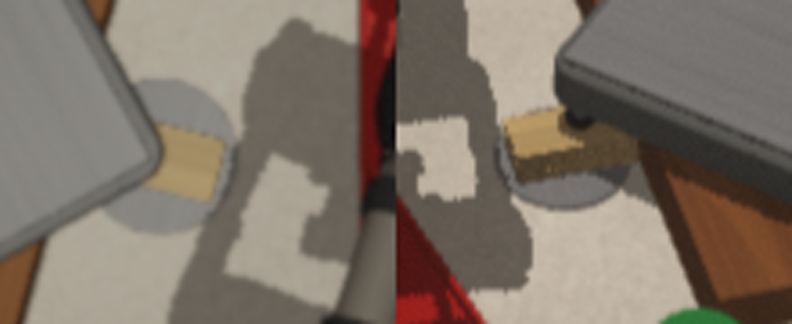

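The stack is unchanged and the scale is back up at the same corner pixels. I open the fingers so they don't touch each other, then hand in.

```bash
python3 -m handwheel '[[[0,0,0],[0,0,0]],[[0,0,0],[0,0,0]],[[0,0,0],[0,0,0]],[[0,0,0],[0,0,0]],[[0,0,0],[0,0,0]],[[0,0,0],[0,0,0]]]' 0.3; python3 -c "
from h import *
print(bot.close_job())"
```

```text
time: 30.9
tool_pos: [535.0, -105.3, 237.2]
tcp_rot: [-3.134, -0.001, 1.308]
contact_force: [-0.1, 0.0, -1.1]
grip_width: 56.1
the job is handed in; nothing more can be done
None
```

I laid three plates one at a time on the thin disc under the hanging foot and left the fourth in the tray. I then pressed on the pan, let go and handed the job in at about 31 s; no verdict was reported.

- **Stack:** The last pictures show it flat and square under the foot. I measured only the first plate's position: its outer end was at x ≈ -50 mm, so its middle is about -5 mm, with y within about 1 mm. The upper two I judged by eye from the pictures.
- **Press:** The scale gave about 3 mm and then stopped firmly, with 11–15 N on the fingers for more than a second. I could not read the rocking angle directly.
- **After letting go:** The scale's corner matches the picture taken before the press, and the force reading was back within noise. The fingers were open and clear of everything.
- **Disagreements:** The two cameras put the board's edge about 3 mm apart, within calibration error. Nothing else disagreed and no check failed. I did not plan any contact with the tub or the jar, and I did not re-measure them at the end.

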